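Turn-over check of a lidded jar in a crank cradle

TASK

Check the lid of the red-lidded jar in the blue crank cradle: gently wind the crank half a turn up and over until the jar stands fully upside down on its lid, and press the green key all the way down to start the timer. Then wind the crank back over the top until the jar stands fully upright again, and press the red key all the way down to stop the timer. The jar stays in its cradle; leave the yellow key and the other things on the bench alone.

Things in the scene. Friction and masses are not known exactly. Their poses are not given: they have to be found in the camera images.
- pivot (a point): Middle of the cradle's pivot, 100 mm above the bench. Axes as the stand's: z up, y along the pivot shaft, -x the side where the crank handle starts (towards the robot; the stand is yawed by up to 0.3 rad). The crank is on the -y side.
- stand: Fixed stand of the cradle: dark base plate 140 x 136 x 12 mm and two aluminium bearing posts 44 mm wide at y = +/-53 mm, up to 122 mm high. Origin: under the middle of the plate; axes as above.
- cradle (a joint): Turn of the blue cradle (80 x 81 x 114 mm, sweeps a 70 mm radius) about the stand's y axis, rad, stops at both ends: 0 = jar upright, 3.14 = upside down. The handle is at pivot + 60 mm * (-cos q, sin q) in the stand's x, z: it goes from -x up over the top to +x. Stiff (0.2 N m), stays where left. Open on one side (-x at 0), the jar is loose in it: jerks can throw it out.
- handle (a point): Middle of the black crank handle: freely spinning sleeve, 18 mm in diameter, 66 mm long, along the stand's y axis, 107 mm from the cradle's middle on the -y side, 60 mm from the pivot axis; the steel crank arm is at its inner end. At 100 mm height at both ends of the turn, 160 mm at the top. Can be pinched from above across the stand's x. Only its position matters.
- jar: Closed jar, clear with red lid, loose in the cradle: 65 mm diameter, 99 mm tall, about 0.3 kg. Origin: centre of its underside; z points to the lid.
- jar_mid (a point): Centre of the jar, 49.5 mm above its underside on its axis; within some 6 mm of the pivot when the jar is properly in its cradle.
- green_key_top (a point): Centre of the top of the green push button (start), 28 mm in diameter, facing up on a fixed grey box 70 x 70 mm; z up. The three button boxes change places.
- green_key (a joint): Travel of the green button, m: 0 = up, 0.006 = fully down (5 N); springs back.
- red_key_top (a point): Centre of the top of the red push button (stop), 28 mm in diameter, facing up on a fixed grey box 70 x 70 mm; z up. The three button boxes change places.
- red_key (a joint): Travel of the red button, m: 0 = up, 0.006 = fully down (5 N); springs back.
- yellow_key_top (a point): Centre of the top of the yellow push button (not to be pressed), 28 mm in diameter, facing up on a fixed grey box 70 x 70 mm; z up. The three button boxes change places.
- yellow_key (a joint): Travel of the yellow button, m: 0 = up, 0.006 = fully down (5 N); springs back.
- marker_green: Bystander: white marker with green cap, 17 x 136 x 18 mm, origin under its centre.
- tweezers: Bystander: tweezers, 15 x 131 x 10 mm, origin under its centre.
- water_bottle: Bystander: clear water bottle with yellow cap, 80 mm in diameter, 269 mm tall, origin under its centre.
- reel: Bystander: red solder reel standing on its flange, 75 x 66 x 45 mm, origin under its middle.
- cutter: Bystander: red-handled side cutter, 52 x 154 x 13 mm, origin under its centre.

How it is judged:
On the way, in this order (a step that is already met when the one before it is completed fails the run):
1. the jar stands upside down in the cradle, cranked over to the stop (value of joint cradle above 2.97 rad and angle between jar's own z axis and vertical above 2.9 rad and distance between jar_mid and pivot below 0.02 m), for 0.2 s.
2. the green key is pressed down while the jar is upside down (value of joint green_key above 0.0045 m and angle between jar's own z axis and vertical above 2.9 rad), for 0.05 s.
3. the jar stands upright again in the cradle, cranked back to the stop (value of joint cradle below 0.17 rad and angle between jar's own z axis and vertical below 0.2 rad and distance between jar_mid and pivot below 0.02 m), for 0.2 s.
4. the red key is pressed down while the jar is upright (value of joint red_key above 0.0045 m and angle between jar's own z axis and vertical below 0.2 rad), for 0.05 s.
At the end, for the whole second after the job is handed in: The jar is back upright (within 0.2 rad) and at rest in the cradle (its centre within 20 mm of the pivot), the cradle at its upright stop (joint below 0.17 rad), and all three keys are up again (all of step 3 and linear speed of jar below 0.02 m/s and value of joint each of green_key, red_key, yellow_key below 0.0015 m); the robot touches nothing.
It fails at once if the jar comes out of its cradle (its centre more than 35 mm from the pivot) (distance between jar_mid and pivot above 0.035 m).
It fails at once if the cradle is swung violently (faster than 6 rad/s) (velocity of joint cradle above 6 rad/s or velocity of joint cradle below -6 rad/s).
It fails at once if the green key is pressed while the jar is not upside down, or the red key while it is not upright ((value of joint green_key above 0.003 m and not (angle between jar's own z axis and vertical above 2.8 rad)) or (value of joint red_key above 0.003 m and not (angle between jar's own z axis and vertical below 0.25 rad))).
It fails at once if the yellow key is pressed (value of joint yellow_key above 0.003 m).
It fails at once if a bystander is moved by more than 30 mm (distance of any of marker_green, tweezers, water_bottle, reel, cutter from where it was at the start of the episode above 0.03 m).
It also fails if it takes over 72 s, if anything falls off the work surface, if the arm or the gripper's body presses on something with over 40 N, if the wrist force passes 120 N, or if a joint passes its speed limit or range.

ROBOT

A 7-joint arm with a two-finger parallel gripper is mounted at the origin on a cart in front of the work surface, level with it; the furniture and walls round the work are solid. World frame = base frame: x ahead of the robot, y to its left, z up, the work surface at z = 0. Lengths are in m, angles in rad, forces in N, time in s.
With the tool pointing down it reaches from about 0.425 to 0.925 m from the base axis. Payload 6.8 kg.
Tool frame: the origin (TCP) lies at the very end of the fingers, on their centre line; the grasp point (between the pads) lies bot.grip_depth behind it (bot.grip_depth is the distance from the TCP to the grasp point, in m); z points along the fingers, y is the line along which they close (so a half turn about z gives the same grasp; the last joint's range is limited). The gripper opens to 85 mm and grips with 20 to 120 N. Pads are 22 mm wide; open, the fingers measure 114 mm over their backs; the gripper's body (76 mm by 85 mm) begins 54 mm behind the grasp point. The pads swing forward as they close: fully open they stand 13 mm farther back than shut.
Start: joints at [1.103, 0.477, 0.022, 1.555, -0.011, 1.109, -0.083], TCP at [0.238, -0.632, 0.207] pointing down, gripper open.
Joint ranges: [-2.96, 2.96], [-0.34, 2.1], [-1.41, 1.46], [0.24, 2.44], [-1.37, 4.51], [0.17, 1.92], [-2.96, 2.96]. Speed limits (rad/s): [2.39, 2.39, 3.14, 3.14, 3.14, 3.14, 3.14].

INTERFACE

Orientations are given as a unit quaternion [w, x, y, z].
In Python, from station import bot gives the robot as it stands.
- The arm moves only by the tool send_rows, never from a script. Its arguments are lists of equal length, an entry for each row: "slide": the shift along the tool's x, y, z in mm, a list of three; "roll": the turn about the tool's z in degrees; "claw": the opening, from 0 (shut) to 1 (fully open). A call has exactly 8 rows; each row is the pose to reach, as a shift and turn from the pose commanded when the call began, along the tool's axes at that moment; what a row does not reach only later rows make up. A row lasts 1/12 s, in which the tool goes at most 41.7 mm and 7.16 degrees, less where a joint would pass 70% of its speed; a pose out of reach is approached as far as the arm can. A call with a gripper value outside its range is refused whole. The fingers move at their own pace and stop on an object; "force" is the grip in N (left out, the last holds). Time passes only in rows, so rows that repeat a pose let the fingers close, or fill a call up. It gives the time, the measured TCP pose, the force, the opening and the grip force at its end, in the units of the state.
- bot.get_obs(): the state, without advancing time (a new reading comes with each control period).
- bot.read_camera(name): name is "scene" or "top" or "wrist"; returns the picture (400x640x3 uint8, red, green, blue); there is no depth.
- bot.camera_model(name): a dict with "camera_matrix" (3x3 intrinsics, pixels), "D" ([k1, k2, p1, p2, k3] as OpenCV has them; the pictures are not rectified), "camera_from_world" (4x4, takes a point from world to camera coordinates). Camera axes: x right, y down, z forward; pixel columns grow to the right and rows downward; lengths in m; the calibration is good to about 2 mm. A picture is of the moment at which its call begins: read the wrist's pose just before it. camera_model takes no time and is no camera call; for the wrist camera it gives the pose at the moment of the call.
- bot.hand_in(): hands the job in; it is judged then, once.
The state is a dict: "t": time; "q": joint angles; "joint_vel": joint speeds; "joint_torque": joint torques, N m; "eef_pos": TCP position; "tool_rot": TCP orientation; "contact_force": force on the tool from outside, world axes, zero at the start; "torque": the same for the moment, N m; "gripper_width": opening from 0.0 (shut) to 1.0 (fully open); "grasp_force": force on a finger pad.
Only numpy, scipy, OpenCV 4.12 (cv2) and the standard library are available. Lean on these libraries where they do the work, as an engineer would, in place of code of your own. Each camera call takes 0.05 s, during which the arm holds its last target. There are 200 camera calls.

## Working session

There is one attempt and no reset: what is moved stays moved. The work goes in short steps, Python scripts to look and compute and a tool call to move; the robot and the scene stay as the last step left them, time stands still between calls to the robot, and variables do not carry over. Pictures are saved under pics/ and viewed, at most 10 in all, crops included, and the job is handed in when it is done.

Besides the shell and the picture viewer there is one more tool, called after "Emit:" as name(argument=value, ...), one argument or row to a line, values as JSON. send_rows: Moves the arm, as the interface text tells. Its arguments: {"type":"object","properties":{"slide":{"type":"array","items":{"type":"array","items":{"type":"number"}}},"roll":{"type":"array","items":{"type":"number"}},"claw":{"type":"array","items":{"type":"number"}},"force":{"type":"number"}},"required":["slide","roll","claw"]}

```bash
mkdir -p pics
python3 - <<'E'
from station import bot
import cv2
o=bot.get_obs();print(o['t'],o['eef_pos'],o['tool_rot'],bot.grip_depth)
for n in("scene","top"):
    cv2.imwrite(f'pics/{n}0.png',bot.read_camera(n)[:,:,::-1])
    m=bot.camera_model(n);print(m)
E
```

```text
0.0 [ 0.23738763 -0.63120137  0.20589843] [-9.02631193e-04  9.83863827e-01  1.78916459e-01 -2.37095952e-04] 0.0187
{'camera_matrix': array([[382.04205603,   0.        , 328.11233386],
       [  0.        , 382.04205603, 197.52836201],
       [  0.        ,   0.        ,   1.        ]]), 'D': array([-0.01631812,  0.        ,  0.        ,  0.        ,  0.        ]), 'camera_from_world': array([[-0.53205552, -0.84663161,  0.01148214,  0.36360848],
       [-0.67218724,  0.41410435, -0.61374417,  0.35695713],
       [ 0.51486041, -0.33426412, -0.78942147,  0.95395344],
       [ 0.        ,  0.        ,  0.        ,  1.        ]])}
{'camera_matrix': array([[500.1496332 ,   0.        , 322.32791705],
       [  0.        , 500.1496332 , 198.42469526],
       [  0.        ,   0.        ,   1.        ]]), 'D': array([-0.04471888,  0.        ,  0.        ,  0.        ,  0.        ]), 'camera_from_world': array([[ 0.03398641, -0.99941352,  0.00418789,  0.06498544],
       [-0.97758289, -0.03411465, -0.20776881,  0.5122146 ],
       [ 0.20778983,  0.00296731, -0.97816899,  1.36155616],
       [ 0.        ,  0.        ,  0.        ,  1.        ]])}
```

View pics/scene0.png

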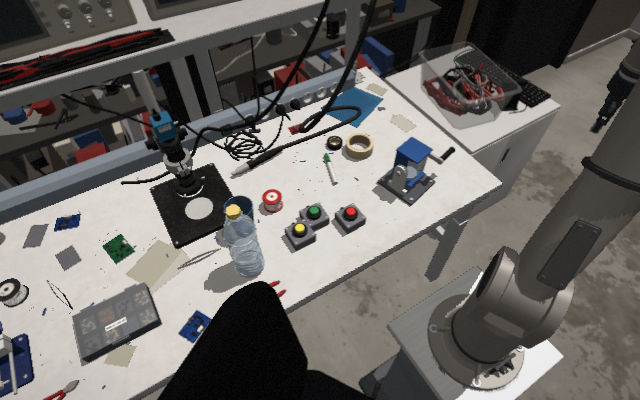

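View pics/top0.png

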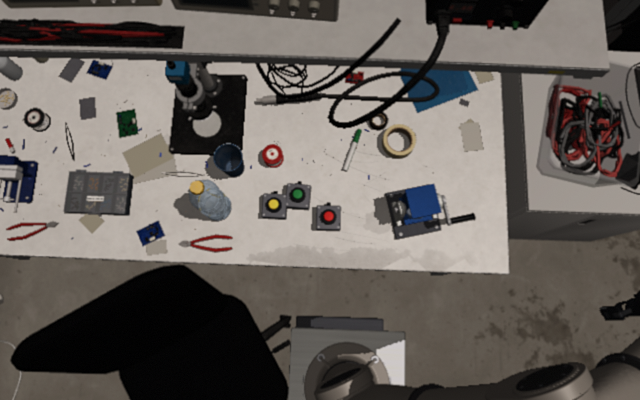

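Scene shows the cradle at (410,160), handle (447,154), and keys red (350,212), green (314,211), yellow (299,229). Top shows the cradle at (420,205), handle (462,218), and keys red (329,216), green (297,195), yellow (274,204).

```bash
cat > h.py <<'E'
import numpy as np,cv2
from station import bot
def und(uv,m): return cv2.undistortPoints(np.array(uv,float).reshape(-1,1,2),m['camera_matrix'],m['D']).reshape(-1,2)
def ray(uv,m):
    T=m['camera_from_world'];R=T[:3,:3];x=und(uv,m)
    return -R.T@T[:3,3],np.c_[x,np.ones(len(x))]@R
def plane(uv,m,z):
    c,d=ray(uv,m);return c+d*((z-c[2])/d[:,2:])
def tri(a,ma,b,mb):
    X=cv2.triangulatePoints(ma['camera_from_world'][:3],mb['camera_from_world'][:3],und(a,ma).T,und(b,mb).T);return (X[:3]/X[3]).T
def blobs(mask,roi,amin=8):
    x0,y0,x1,y1=roi;M=np.zeros_like(mask);M[y0:y1,x0:x1]=mask[y0:y1,x0:x1]
    n,l,s,c=cv2.connectedComponentsWithStats(M)
    return [(s[i],c[i],(l==i)) for i in sorted(range(1,n),key=lambda i:-s[i,4]) if s[i,4]>=amin]
E
python3 - <<'E'
from h import *
ims={n:cv2.imread(f'pics/{n}0.png') for n in('scene','top')};M={n:bot.camera_model(n) for n in ims}
P={}
for n,roi in(('scene',(280,195,372,250)),('top',(255,175,345,235))):
    h=cv2.cvtColor(ims[n],cv2.COLOR_BGR2HSV)
    for c,lo,hi in(('red',0,8),('green',50,90),('yellow',20,35)):
        k=((h[...,0]>=lo)&(h[...,0]<=hi)&(h[...,1]>140)&(h[...,2]>80)).astype('uint8')
        if c=='red': k|=((h[...,0]>172)&(h[...,1]>140)&(h[...,2]>80)).astype('uint8')
        b=blobs(k,roi)[0];P[c,n]=b[1];print(c,n,b[0],b[1].round(1))
for c in('red','green','yellow'): 
    X=tri(P[c,'scene'],M['scene'],P[c,'top'],M['top']);print(c,X.round(4),plane(P[c,'top'],M['top'],X[0,2]))
g={'scene':(430,140,465,168),'top':(447,205,482,228)}
for n in g:
    v=cv2.cvtColor(ims[n],cv2.COLOR_BGR2GRAY)
    k=(v<50).astype('uint8')
    for b in blobs(k,g[n])[:3]:
        ys,xs=np.nonzero(b[2]);r=cv2.minAreaRect(np.c_[xs,ys].astype('float32'));print(n,b[0],b[1],cv2.boxPoints(r).round(1).tolist())
a=cv2.resize(ims['scene'][125:215,365:475],None,fx=5,fy=5,interpolation=cv2.INTER_CUBIC)
b=cv2.resize(ims['top'][170:250,370:490],None,fx=5,fy=5,interpolation=cv2.INTER_CUBIC)
cv2.imwrite('pics/ca.png',a);cv2.imwrite('pics/cb.png',b)
E
```

```text
red scene [346 207  10   9  65] [350.4 211.1]
green scene [309 207   9   7  33] [313.1 209.2]
yellow scene [294 224  11   9  78] [299.4 227.9]
red top [324 211  10  10  82] [328.4 215.7]
green top [293 190   9   8  59] [297.3 193.6]
yellow top [268 199  11  10  85] [273.2 203.5]
red [[0.4603 0.0637 0.0554]] [[0.46042448 0.06385927 0.05539857]]
green [[0.5206 0.1542 0.059 ]] [[0.52000873 0.15361529 0.05904173]]
yellow [[0.4896 0.2203 0.0529]] [[0.4902168  0.22088261 0.05293259]]
scene [441 148  14  12  65] [447.78461538 152.92307692] [[441.0, 157.0], [451.5, 146.5], [454.5, 149.5], [444.0, 160.0]]
top [451 214  24   9 114] [462.54385965 218.14035088] [[450.6000061035156, 218.3000030517578], [473.20001220703125, 213.3000030517578], [474.20001220703125, 218.10000610351562], [451.70001220703125, 223.10000610351562]]
```

View pics/cb.png

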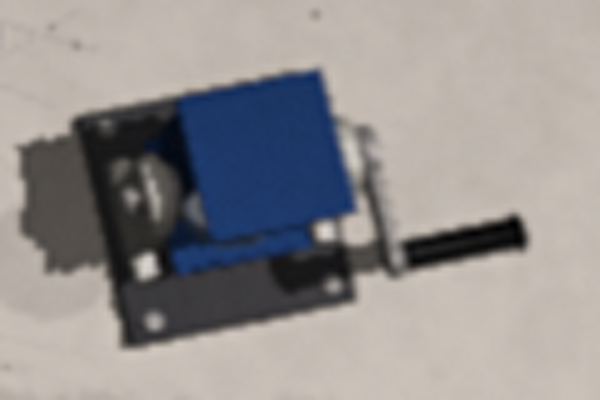

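View pics/ca.png

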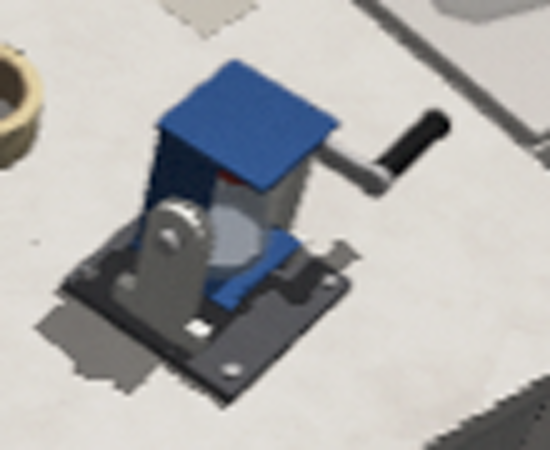

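Crops: the handle runs from (405,255) to (522,232) in the top crop. Plate corners there are (78,120), (125,345) and (355,298).

Run:
```python
from h import *
s,t=bot.camera_model('scene'),bot.camera_model('top')
print('handle tri',tri((447.8,152.9),s,(462.5,218.1),t))
e=plane([(450.9,220.8),(474,215.8),(462.5,218.1)],t,.1);print(e)
d=e[1]-e[0];print('yaw h',np.arctan2(d[0],-d[1]),np.linalg.norm(d))
c=np.array([(78,120),(125,345),(355,298)])/5+[370-.4,170-.4]
p=plane(c,t,.012);print(p, np.linalg.norm(p[1]-p[0]),np.linalg.norm(p[2]-p[1]))
d=p[0]-p[1];print('yaw plate',np.arctan2(d[1],d[0]));d=p[2]-p[1];print(np.arctan2(d[0],-d[1]))
ce=(p[0]+p[2])/2
print('centre',ce)
for y in(.15,.18,.2,.22):print(y,ce[:2]+np.array([[np.cos(y),-np.sin(y)],[np.sin(y),np.cos(y)]])@[-.06,-.107])
```

```text
handle tri [[ 0.45525788 -0.29872857  0.11106659]]
[[ 0.44983776 -0.26922586  0.1       ]
 [ 0.46580944 -0.33298511  0.1       ]
 [ 0.45836893 -0.3011909   0.1       ]]
yaw h 0.2454491139827314 0.06572926426059085
[[ 0.53935178 -0.10055515  0.012     ]
 [ 0.40790981 -0.12867324  0.012     ]
 [ 0.43963568 -0.26170767  0.012     ]] 0.13441583744396518 0.13676508578674762
yaw plate 0.21074381884140164
0.23410595733732265
centre [ 0.48949373 -0.18113141  0.012     ]
0.15 [ 0.44615735 -0.2958962 ]
0.18 [ 0.44961927 -0.29714446]
0.2 [ 0.45194735 -0.29791869]
0.22 [ 0.45429045 -0.29864621]
```

```bash
cat >> h.py <<'E'
from scipy.spatial.transform import Rotation as Ro
def tool(o=None):
    o=o or bot.get_obs();w=o['tool_rot'];return o,Ro.from_quat([w[1],w[2],w[3],w[0]])
def go(p,yaw=None):
    "shift mm in tool axes to world point p; roll deg so that tool y has world heading yaw"
    o,R=tool();d=R.inv().apply(np.array(p)-o['eef_pos'])*1000
    y=R.as_matrix()[:,1];h=np.arctan2(y[1],y[0]);print('t',o['t'],'pos',o['eef_pos'].round(4),'z',R.as_matrix()[:,2].round(4),'yhead',round(h,4),'F',o['contact_force'].round(1))
    print('slide',d.round(1),'roll',None if yaw is None else round(-np.degrees((yaw-h+np.pi)%(2*np.pi)-np.pi),1))
E
python3 - <<'E'
from h import *
go((.458,-.305,.19),.235);go((.458,-.305,.08),.235);print(bot.get_obs()['gripper_width'])
E
```

```text
t 0.1 pos [ 0.2375 -0.6313  0.206 ] z [-7.0e-04  1.4e-03 -1.0e+00] yhead -1.211 F [-0.2 -0.4  0.4]
slide [ 321.3 -227.7   16.4] roll -82.8
t 0.1 pos [ 0.2375 -0.6313  0.206 ] z [-7.0e-04  1.4e-03 -1.0e+00] yhead -1.211 F [-0.2 -0.4  0.4]
slide [ 321.3 -227.5  126.4] roll -82.8
1.0020999436370281
```

Emit:
send_rows(
  slide=[
    [10, -7, -2],
    [35, -25, -4],
    [65, -46, -4],
    [100, -70, -4],
    [135, -95, -4],
    [165, -117, -4],
    [190, -135, -4],
    [200, -142, -4],
  ],
  roll=[-4, -10, -17, -24, -31, -37, -41, -43],
  claw=[0.6, 0.6, 0.6, 0.6, 0.6, 0.6, 0.6, 0.6],
  force=30,
)

```text
t: 0.77
eef_pos: [0.3782, -0.4233, 0.2108]
tool_rot: [-0.001, 0.847, 0.531, 0.001]
contact_force: [0.3, 0.3, 0.2]
gripper_width: 0.598
grasp_force: 0.0
```

Run:
```python
from h import *
go((.458,-.305,.19),.235)
```

```text
t 0.7667 pos [ 0.3782 -0.4233  0.2108] z [ 0.001   0.0022 -1.    ] yhead -0.4502 F [0.3 0.3 0.2]
slide [141.2  20.4  21.1] roll -39.3
```

Emit:
send_rows(
  slide=[
    [15, 2, 2],
    [38, 5, 6],
    [65, 9, 10],
    [92, 13, 14],
    [115, 17, 18],
    [132, 19, 20],
    [140, 20, 20],
    [140, 20, 20],
  ],
  roll=[-4, -10, -17, -24, -31, -36, -39, -39],
  claw=[0.6, 0.6, 0.6, 0.6, 0.6, 0.6, 0.6, 0.6],
)

```text
t: 1.43
eef_pos: [0.456, -0.3101, 0.1905]
tool_rot: [-0.0, 0.623, 0.782, 0.0]
contact_force: [-0.4, -0.3, -0.6]
gripper_width: 0.599
grasp_force: 0.0
```

Run:
```python
from h import *
go((.458,-.305,.08),.235)
w=bot.camera_model('wrist');im=bot.read_camera('wrist');cv2.imwrite('pics/w1.png',im[:,:,::-1])
s,t=bot.camera_model('scene'),bot.camera_model('top')
for p in((.4565,-.3,.1),):
    pw=cv2.projectPoints(np.array([p]),cv2.Rodrigues(w['camera_from_world'][:3,:3])[0],w['camera_from_world'][:3,3],w['camera_matrix'],w['D'])[0];print(pw)
```

```text
t 1.4333 pos [ 0.456  -0.3101  0.1905] z [-1.0e-04  1.2e-03 -1.0e+00] yhead 0.2248 F [-0.4 -0.3 -0.6]
slide [  4.3   3.1 110.5] roll -0.6
[[[321.72991484 180.05910898]]]
```

View pics/w1.png

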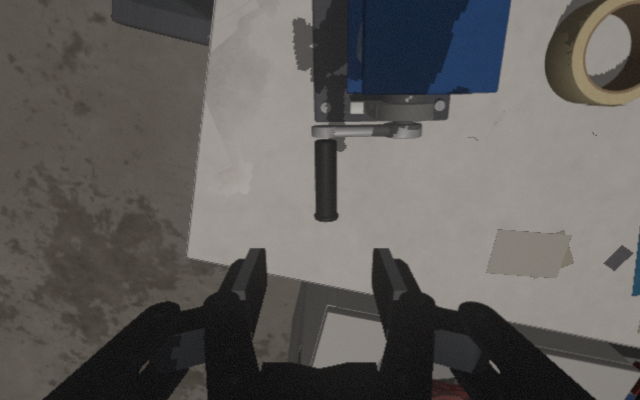

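The wrist view shows the handle between (326,140) and (327,218), centre about (326,178), and the predicted position was (322,180). I'll refine from this.

Run:
```python
from h import *
w=bot.camera_model('wrist')
p=plane([(325.5,140),(326.5,219),(326,179.5),(408,131)],w,.1);print(p.round(4));d=p[1]-p[0];print(np.arctan2(d[0],-d[1]),np.linalg.norm(d))
h=p[2];go((h[0]+.001,h[1]-.004,.08),.235)
```

```text
[[ 0.4513 -0.2689  0.1   ]
 [ 0.4673 -0.3346  0.1   ]
 [ 0.459  -0.3005  0.1   ]
 [ 0.5132 -0.2479  0.1   ]]
0.2386162870187028 0.06759093214976428
t 1.4833 pos [ 0.4551 -0.3117  0.1906] z [-5.e-04  4.e-04 -1.e+00] yhead 0.22 F [ 0.3  1.  -0.2]
slide [  5.9   6.4 110.6] roll -0.9
```

Emit:
send_rows(
  slide=[
    [3, 3, 10],
    [5, 6, 30],
    [5, 6, 55],
    [5, 6, 80],
    [5, 6, 100],
    [5, 6, 108],
    [5, 6, 110],
    [5, 6, 110],
  ],
  roll=[-1, -1, -1, -1, -1, -1, -1, -1],
  claw=[0.6, 0.6, 0.6, 0.6, 0.6, 0.6, 0.6, 0.6],
)

```text
t: 2.15
eef_pos: [0.4594, -0.3062, 0.0806]
tool_rot: [-0.0, 0.619, 0.786, -0.0]
contact_force: [-0.5, 0.1, -0.3]
gripper_width: 0.6
grasp_force: 0.0
```

Emit:
send_rows(
  slide=[
    [0, 0, 0],
    [0, 0, 0],
    [0, 0, 0],
    [0, 0, 0],
    [0, 0, 0],
    [0, 0, 0],
    [0, 0, 0],
    [0, 0, 0],
  ],
  roll=[0, 0, 0, 0, 0, 0, 0, 0],
  claw=[0.5, 0.4, 0.3, 0.2, 0.15, 0.1, 0.1, 0.1],
  force=30,
)

```text
t: 2.82
eef_pos: [0.4609, -0.3061, 0.0825]
tool_rot: [0.001, 0.618, 0.786, 0.0]
contact_force: [-1.4, 0.7, 11.2]
gripper_width: 0.103
grasp_force: 14.8
```

Run:
```python
from h import *
go((.4585+.001,-.3005-.004,.08),.237);o=bot.get_obs();print(o['gripper_width'],o['grasp_force'])
```

```text
t 2.8167 pos [ 0.4609 -0.3061  0.0825] z [ 0.0019 -0.0012 -1.    ] yhead 0.2377 F [-1.4  0.7 11.2]
slide [ 1.8 -1.   2.5] roll 0.0
0.10296764339336935 14.815437644720078
```

Run:
```python
from h import *
im=bot.read_camera('wrist')[:,:,::-1];im2=bot.read_camera('scene')[:,:,::-1]
b=cv2.resize(im2[115:215,365:485],(480,400),interpolation=cv2.INTER_CUBIC)
a=cv2.resize(im[100:350,220:420],(320,400))
cv2.imwrite('pics/g1.png',np.hstack([a,b]))
```

```text
(no output)
```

View pics/g1.png

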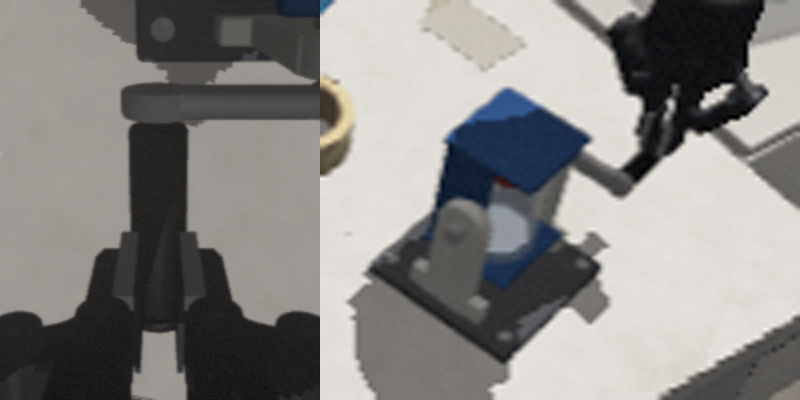

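Emit:
send_rows(
  slide=[
    [0, 0, -1],
    [0, 0, -2],
    [0, 0, -2],
    [0, 0, -2],
    [0, 0, -2],
    [0, 0, -2],
    [0, 0, -2],
    [0, 0, -2],
  ],
  roll=[0, 0, 0, 0, 0, 0, 0, 0],
  claw=[0.05, 0, 0, 0, 0, 0, 0, 0],
  force=30,
)

```text
t: 3.58
eef_pos: [0.4609, -0.306, 0.0844]
tool_rot: [0.001, 0.618, 0.786, 0.0]
contact_force: [-0.7, 1.2, 9.4]
gripper_width: 0.004
grasp_force: 4.8
```

Run:
```python
from h import *
im=bot.read_camera('wrist')[:,:,::-1];im2=bot.read_camera('scene')[:,:,::-1];im3=bot.read_camera('top')[:,:,::-1]
b=cv2.resize(im2[115:185,415:475],(343,400),interpolation=cv2.INTER_CUBIC)
a=cv2.resize(im[150:350,230:410],(360,400))
cv2.imwrite('pics/g2.png',np.hstack([a,b]))
```

```text
(no output)
```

View pics/g2.png

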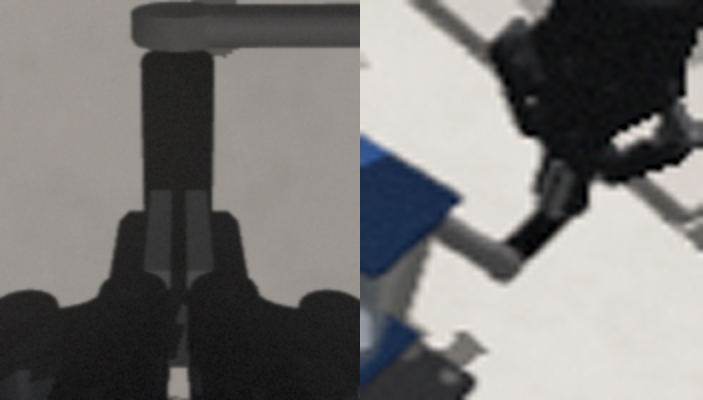

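The shut fingers appear to sit on top of the handle, and the crank elbow hasn't moved. I'll check the TCP height against the images.

Run:
```python
from h import *
s,t,w=[bot.camera_model(n) for n in('scene','top','wrist')]
def proj(p,m):return cv2.projectPoints(np.array([p]),cv2.Rodrigues(m['camera_from_world'][:3,:3])[0],m['camera_from_world'][:3,3],m['camera_matrix'],m['D'])[0].ravel().round(1)
o=bot.get_obs();e=o['eef_pos'];print(e,o['t'],o['contact_force'])
for dz in(0,.0187,.025,.04):print(dz,proj(e+[0,0,dz],w),proj(e+[0,0,dz],s),proj(e+[0,0,dz],t))
print('elbow tri',tri((440.5,161.4),s,(448.6,222.2),t))
# handle width: edges seen by the wrist at a row where the handle is clear of the fingers
for r in(190,200,210):
  p=plane([(230+142/2,r),(230+214/2,r)],w,.1);print(p.round(4),np.linalg.norm(p[1]-p[0]))
print('handle far end z=.1',proj((.4509,-.2689,.1),w),proj((.4509,-.2689,.075),w))
```

```text
[ 0.46100115 -0.30605529  0.08446983] 3.7333 [-0.87105234  1.00041925  9.77640457]
0 [318.1 237.6] [445.7 156.7] [462.7 218.2]
0.0187 [318.1 253.2] [447.2 152.5] [464.6 217. ]
0.025 [318.1 259.2] [447.7 151.1] [465.2 216.6]
0.04 [318.  275.5] [449.  147.7] [466.8 215.6]
elbow tri [[ 0.44516574 -0.26294972  0.10080087]]
[[ 0.4451 -0.2759  0.1   ]
 [ 0.4623 -0.2717  0.1   ]] 0.017749994042368763
[[ 0.4462 -0.281   0.1   ]
 [ 0.4636 -0.2768  0.1   ]] 0.017930958625059428
[[ 0.4473 -0.2861  0.1   ]
 [ 0.465  -0.2819  0.1   ]] 0.018115532179460502
handle far end z=.1 [315.8 179.4] [316.2 167.8]
```

Run:
```python
from h import *
w=bot.camera_model('wrist');e=bot.get_obs()['eef_pos'];T=w['camera_from_world'];R=tool()[1].as_matrix()
f=w['camera_matrix'][0,0];print('f',f,'TCP in cam',T[:3,:3]@e+T[:3,3],'tool axes in cam',(T[:3,:3]@R).round(3))
print('tip depth from 51 mm gap',f*.051/108)
```

```text
f 324.05387371941754 TCP in cam [-0.00042467  0.02286126  0.1848765 ] tool axes in cam [[-0.001  1.     0.001]
 [-0.95  -0.    -0.311]
 [-0.311 -0.001  0.95 ]]
tip depth from 51 mm gap 0.1530254403675027
```

Both the gap-size depth estimate and the contact put the real fingertips about 24 mm behind the reported TCP. I'll open the fingers, go about 25 mm lower and grip again.

Emit:
send_rows(
  slide=[
    [0, 0, -5],
    [0, 0, -12],
    [0, 0, -14],
    [0, 0, -14],
    [0, 0, -14],
    [0, 0, -14],
    [0, 0, -14],
    [0, 0, -14],
  ],
  roll=[0, 0, 0, 0, 0, 0, 0, 0],
  claw=[0, 0, 0.2, 0.4, 0.6, 0.6, 0.6, 0.6],
)

```text
t: 4.4
eef_pos: [0.4596, -0.3056, 0.0966]
tool_rot: [-0.0, 0.618, 0.786, -0.0]
contact_force: [0.3, -0.2, 0.8]
gripper_width: 0.601
grasp_force: 0.0
```

Emit:
send_rows(
  slide=[
    [0, 0, 5],
    [0, 0, 12],
    [0, 0, 20],
    [0, 0, 28],
    [0, 0, 35],
    [0, 0, 40],
    [0, 0, 40],
    [0, 0, 40],
  ],
  roll=[0, 0, 0, 0, 0, 0, 0, 0],
  claw=[0.6, 0.6, 0.6, 0.6, 0.6, 0.6, 0.6, 0.6],
)

```text
t: 5.07
eef_pos: [0.4596, -0.3056, 0.0565]
tool_rot: [-0.0, 0.618, 0.786, -0.0]
contact_force: [0.2, 0.8, 0.6]
gripper_width: 0.598
grasp_force: 0.0
```

Emit:
send_rows(
  slide=[
    [0, 0, 0],
    [0, 0, 0],
    [0, 0, 0],
    [0, 0, 0],
    [0, 0, 0],
    [0, 0, 0],
    [0, 0, 0],
    [0, 0, 0],
  ],
  roll=[0, 0, 0, 0, 0, 0, 0, 0],
  claw=[0.5, 0.4, 0.3, 0.2, 0.1, 0, 0, 0],
  force=30,
)

```text
t: 5.73
eef_pos: [0.4607, -0.3058, 0.0574]
tool_rot: [0.001, 0.618, 0.786, 0.0]
contact_force: [2.5, 0.5, 2.8]
gripper_width: 0.197
grasp_force: 29.4
```

Gripped (opening 0.197, about 17 mm). The tool's y axis is the stand's +x and its z axis is down, so the crank path is y = 60(1-cos q), z = -60 sin q.

Emit:
send_rows(
  slide=[
    [0, 0, -1],
    [0, 0.1, -3.1],
    [0, 0.3, -6.3],
    [0, 0.9, -10.4],
    [0, 2, -15.5],
    [0, 3.6, -20.5],
    [0, 5.6, -25.4],
    [0, 8, -30],
  ],
  roll=[0, 0, 0, 0, 0, 0, 0, 0],
  claw=[0, 0, 0, 0, 0, 0, 0, 0],
)

```text
t: 6.4
eef_pos: [0.4677, -0.304, 0.0863]
tool_rot: [0.0, 0.618, 0.786, 0.0]
contact_force: [6.7, -1.4, -9.6]
gripper_width: 0.199
grasp_force: 29.4
```

Emit:
send_rows(
  slide=[
    [0, 2.8, -3.6],
    [0, 5.5, -6.9],
    [0, 9.1, -10.9],
    [0, 12.9, -14.6],
    [0, 16.9, -17.9],
    [0, 21.2, -20.9],
    [0, 24.8, -23],
    [0, 28.6, -24.8],
  ],
  roll=[0, 0, 0, 0, 0, 0, 0, 0],
  claw=[0, 0, 0, 0, 0, 0, 0, 0],
)

```text
t: 7.07
eef_pos: [0.4946, -0.2974, 0.112]
tool_rot: [-0.001, 0.619, 0.786, -0.001]
contact_force: [-4.3, -2.8, -1.5]
gripper_width: 0.198
grasp_force: 30.2
```

Emit:
send_rows(
  slide=[
    [0, 3.9, -1.6],
    [0, 8.9, -3.2],
    [0, 14, -4.3],
    [0, 19.2, -5],
    [0, 24.4, -5.2],
    [0, 28.6, -5.1],
    [0, 32.8, -4.6],
    [0, 36.9, -3.9],
  ],
  roll=[0, 0, 0, 0, 0, 0, 0, 0],
  claw=[0, 0, 0, 0, 0, 0, 0, 0],
)

```text
t: 7.73
eef_pos: [0.5308, -0.2885, 0.1162]
tool_rot: [-0.0, 0.618, 0.786, -0.001]
contact_force: [-4.8, -2.1, -0.2]
gripper_width: 0.198
grasp_force: 30.4
```

Emit:
send_rows(
  slide=[
    [0, 4, 1],
    [0, 9, 2.7],
    [0, 13.8, 4.8],
    [0, 18.4, 7.3],
    [0, 22.8, 10.2],
    [0, 26.1, 12.7],
    [0, 29.2, 15.5],
    [0, 32.1, 18.6],
  ],
  roll=[0, 0, 0, 0, 0, 0, 0, 0],
  claw=[0, 0, 0, 0, 0, 0, 0, 0],
)

```text
t: 8.4
eef_pos: [0.5622, -0.2808, 0.0978]
tool_rot: [-0.0, 0.618, 0.786, -0.0]
contact_force: [-4.9, -1.0, 3.1]
gripper_width: 0.2
grasp_force: 30.6
```

Emit:
send_rows(
  slide=[
    [0, 2.7, 3.2],
    [0, 5.7, 7.4],
    [0, 8.4, 11.9],
    [0, 10.6, 16.7],
    [0, 12.1, 20.6],
    [0, 13.4, 24.6],
    [0, 14.1, 27.6],
    [0, 14.5, 29.7],
  ],
  roll=[0, 0, 0, 0, 0, 0, 0, 0],
  claw=[0, 0, 0, 0, 0, 0, 0, 0],
)

```text
t: 9.07
eef_pos: [0.5764, -0.2773, 0.0681]
tool_rot: [-0.0, 0.618, 0.786, -0.0]
contact_force: [-5.3, -1.4, 4.2]
gripper_width: 0.199
grasp_force: 30.7
```

Emit:
send_rows(
  slide=[
    [0, 0.2, 2.5],
    [0, 0.3, 5],
    [0, 0.4, 7.5],
    [0, 0.5, 9.5],
    [0, 0.5, 11],
    [0, 0.5, 12],
    [0, 0.5, 12.5],
    [0, 0.5, 12.5],
  ],
  roll=[0, 0, 0, 0, 0, 0, 0, 0],
  claw=[0, 0, 0, 0, 0, 0, 0, 0],
)

```text
t: 9.73
eef_pos: [0.5775, -0.2772, 0.0571]
tool_rot: [0.0, 0.618, 0.786, -0.0]
contact_force: [-10.4, 0.6, 19.6]
gripper_width: 0.197
grasp_force: 32.3
```

At the stop: z matches the start height, with 20 N against it. Release and lift.

Emit:
send_rows(
  slide=[
    [0, 0, -2],
    [0, 0, -3],
    [0, 0, -3],
    [0, 0, -3],
    [0, 0, -3],
    [0, 0, -10],
    [0, 0, -30],
    [0, 0, -60],
  ],
  roll=[0, 0, 0, 0, 0, 0, 0, 0],
  claw=[0.1, 0.3, 0.5, 0.6, 0.6, 0.6, 0.6, 0.6],
)

```text
t: 10.4
eef_pos: [0.5751, -0.2765, 0.1129]
tool_rot: [-0.003, 0.618, 0.786, -0.001]
contact_force: [1.5, -0.1, -0.3]
gripper_width: 0.6
grasp_force: 0.0
```

Run:
```python
from h import *
go((.5775,-.2772,.21));go((.52,.154,.21));go((.52,.154,.055))
im2=bot.read_camera('scene')[:,:,::-1];im3=bot.read_camera('top')[:,:,::-1]
b=cv2.resize(im2[115:215,365:485],(480,400),interpolation=cv2.INTER_CUBIC)
cv2.imwrite('pics/g3.png',b)
```

```text
t 10.4 pos [ 0.5751 -0.2765  0.1129] z [-0.0049  0.0025 -1.    ] yhead 0.238 F [ 1.5 -0.1 -0.3]
slide [ -0.9   1.8 -97.1] roll None
t 10.4 pos [ 0.5751 -0.2765  0.1129] z [-0.0049  0.0025 -1.    ] yhead 0.238 F [ 1.5 -0.1 -0.3]
slide [431.7  47.6 -95.7] roll None
t 10.4 pos [ 0.5751 -0.2765  0.1129] z [-0.0049  0.0025 -1.    ] yhead 0.238 F [ 1.5 -0.1 -0.3]
slide [431.1  48.2  59.3] roll None
```

View pics/g3.png

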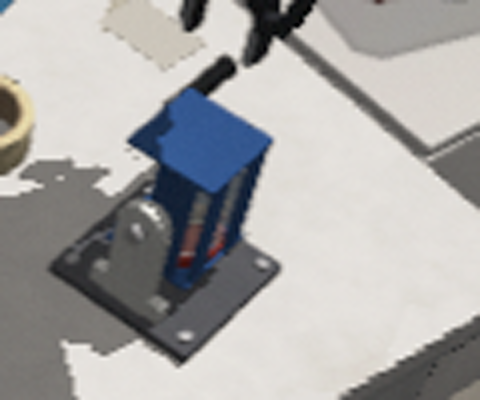

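The cradle is fully inverted, with the red lid at the bottom near (185,260) and (215,245) in the crop. On to the green key: lift, then cross above the cradle.

Emit:
send_rows(
  slide=[
    [0, 0, -30],
    [0, 0, -65],
    [0, 0, -95],
    [5, 0, -100],
    [25, 3, -100],
    [55, 6, -100],
    [90, 10, -100],
    [125, 14, -100],
  ],
  roll=[0, 0, 0, 0, 0, 0, 0, 0],
  claw=[0.4, 0.2, 0, 0, 0, 0, 0, 0],
)

```text
t: 11.17
eef_pos: [0.5607, -0.1516, 0.2146]
tool_rot: [0.0, 0.619, 0.786, 0.0]
contact_force: [1.0, 0.7, -0.2]
gripper_width: -0.003
grasp_force: 0.0
```

Emit:
send_rows(
  slide=[
    [35, 4, 0],
    [75, 8, 0],
    [115, 12, 0],
    [155, 17, 0],
    [195, 22, 0],
    [230, 26, 0],
    [255, 29, 0],
    [265, 31, 0],
  ],
  roll=[0, 0, 0, 0, 0, 0, 0, 0],
  claw=[0, 0, 0, 0, 0, 0, 0, 0],
)

```text
t: 11.83
eef_pos: [0.5276, 0.1175, 0.2151]
tool_rot: [-0.0, 0.616, 0.788, 0.001]
contact_force: [-0.1, -0.1, -0.1]
gripper_width: -0.002
grasp_force: 0.0
```

Run:
```python
from h import *
go((.52,.154,.05),.237)
w=bot.camera_model('wrist');im=bot.read_camera('wrist')[:,:,::-1];cv2.imwrite('pics/w2.png',im)
h=cv2.cvtColor(im,cv2.COLOR_BGR2HSV)
for c,lo,hi in(('green',50,90),('yellow',20,35),('red',0,8)):
    k=((h[...,0]>=lo)&(h[...,0]<=hi)&(h[...,1]>140)&(h[...,2]>60)).astype('uint8')
    for b in blobs(k,(0,0,640,400),60)[:3]: print(c,b[0],b[1],plane(b[1],w,.055).round(4))
```

```text
t 11.8333 pos [0.5276 0.1175 0.2151] z [ 4.e-04  2.e-03 -1.e+00] yhead 0.244 F [-0.1 -0.1 -0.1]
slide [ 37.    1.3 165.2] roll 0.4
yellow [292  41  29  31 695] [306.31654676  55.68489209] [[0.4899 0.2227 0.055 ]]
red [ 417   51   72   63 2048] [454.03222656  82.22509766] [[0.6322 0.2339 0.055 ]]
red [234 192  26  24 471] [246.16348195 203.71762208] [[0.4607 0.0647 0.055 ]]
red [570 291  19  16 141] [578.84397163 298.37588652] [[0.8639 0.0427 0.055 ]]
```

View pics/w2.png

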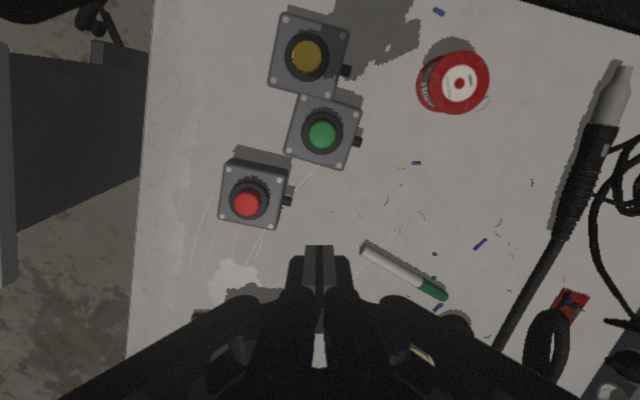

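Wrist view: green (322,135), red (246,204), yellow (306,56), all consistent with the earlier positions. Move over green and descend.

Emit:
send_rows(
  slide=[
    [15, 0.5, 10],
    [32, 1, 30],
    [37, 1, 60],
    [37, 1, 95],
    [37, 1, 125],
    [37, 1, 145],
    [37, 1, 158],
    [37, 1, 165],
  ],
  roll=[0, 0, 0, 0, 0, 0, 0, 0],
  claw=[0, 0, 0, 0, 0, 0, 0, 0],
)

```text
t: 12.55
eef_pos: [0.5207, 0.1465, 0.0479]
tool_rot: [-0.0, 0.619, 0.785, -0.001]
contact_force: [0.0, 0.2, -0.4]
gripper_width: -0.001
grasp_force: 0.0
```

Run:
```python
from h import *
go((.52,.1545,.03))
```

```text
t 12.55 pos [0.5207 0.1465 0.0479] z [-0.0024 -0.0014 -1.    ] yhead 0.2358 F [ 0.   0.2 -0.4]
slide [ 8.   1.2 17.9] roll None
```

Emit:
send_rows(
  slide=[
    [5, 0.5, 0],
    [8, 1, 0],
    [8, 1, 4],
    [8, 1, 8],
    [8, 1, 12],
    [8, 1, 15],
    [8, 1, 18],
    [8, 1, 20],
  ],
  roll=[0, 0, 0, 0, 0, 0, 0, 0],
  claw=[0, 0, 0, 0, 0, 0, 0, 0],
)

```text
t: 13.22
eef_pos: [0.5204, 0.1563, 0.0297]
tool_rot: [0.0, 0.618, 0.786, -0.0]
contact_force: [-0.6, -0.2, 3.7]
gripper_width: -0.002
grasp_force: 1.8
```

Emit:
send_rows(
  slide=[
    [-1, 0, 1.5],
    [-1, 0, 3],
    [-1, 0, 4.5],
    [-1, 0, 6],
    [-1, 0, 7],
    [-1, 0, 7.5],
    [-1, 0, 7.5],
    [-1, 0, 7.5],
  ],
  roll=[0, 0, 0, 0, 0, 0, 0, 0],
  claw=[0, 0, 0, 0, 0, 0, 0, 0],
)

```text
t: 13.88
eef_pos: [0.5208, 0.1563, 0.0269]
tool_rot: [0.001, 0.618, 0.786, -0.0]
contact_force: [-16.2, -4.7, 51.1]
gripper_width: -0.002
grasp_force: 25.3
```

Hard stop reached, so green is fully down. Lift and return to the handle at its far side.

Emit:
send_rows(
  slide=[
    [0, 0, -5],
    [0, 0, -15],
    [0, 0, -40],
    [0, 0, -75],
    [0, 0, -115],
    [0, 0, -150],
    [0, 0, -180],
    [0, 0, -190],
  ],
  roll=[0, 0, 0, 0, 0, 0, 0, 0],
  claw=[0, 0, 0, 0, 0, 0, 0, 0],
)

```text
t: 14.55
eef_pos: [0.5227, 0.1563, 0.2172]
tool_rot: [0.002, 0.618, 0.786, 0.003]
contact_force: [0.3, 0.3, 0.2]
gripper_width: 0.002
grasp_force: 0.0
```

Run:
```python
from h import *
go((.5775,-.2772,.21),.237)
```

```text
t 14.55 pos [0.5227 0.1563 0.2172] z [ 0.0067  0.0018 -1.    ] yhead 0.2373 F [0.3 0.3 0.2]
slide [-434.3  -48.7    6.8] roll 0.0
```

Emit:
send_rows(
  slide=[
    [-10, -1, 0],
    [-40, -4, 0],
    [-75, -8, 0],
    [-112, -12, 0],
    [-150, -17, 0],
    [-187, -21, 0],
    [-222, -25, 0],
    [-255, -29, 0],
  ],
  roll=[0, 0, 0, 0, 0, 0, 0, 0],
  claw=[0, 0, 0, 0, 0, 0, 0, 0],
)

```text
t: 15.22
eef_pos: [0.5506, -0.1028, 0.2099]
tool_rot: [-0.001, 0.619, 0.785, -0.001]
contact_force: [0.6, -0.4, 0.5]
gripper_width: 0.004
grasp_force: 0.0
```

Emit:
send_rows(
  slide=[
    [-35, -4, 0],
    [-70, -8, 0],
    [-105, -12, 0],
    [-135, -15, 0],
    [-160, -18, 0],
    [-174, -19, 0],
    [-178, -20, 0],
    [-178, -20, 0],
  ],
  roll=[0, 0, 0, 0, 0, 0, 0, 0],
  claw=[0, 0, 0, 0, 0, 0.3, 0.6, 0.6],
)

```text
t: 15.88
eef_pos: [0.5738, -0.2774, 0.2106]
tool_rot: [-0.001, 0.619, 0.785, -0.0]
contact_force: [-0.1, 0.5, 1.0]
gripper_width: 0.414
grasp_force: 0.0
```

Run:
```python
from h import *
go((.5775,-.2772,.057),.237)
```

```text
t 15.8833 pos [ 0.5738 -0.2774  0.2106] z [-0.0023  0.0011 -1.    ] yhead 0.2361 F [-0.1  0.5  1. ]
slide [ -0.9   4.  153.6] roll -0.1
```

Emit:
send_rows(
  slide=[
    [0, 3, 0],
    [0, 3.5, 15],
    [0, 3.5, 45],
    [0, 3.5, 80],
    [0, 3.5, 112],
    [0, 3.5, 137],
    [0, 3.5, 150],
    [0, 3.5, 154],
  ],
  roll=[0, 0, 0, 0, 0, 0, 0, 0],
  claw=[0.6, 0.6, 0.6, 0.6, 0.6, 0.6, 0.6, 0.6],
)

```text
t: 16.55
eef_pos: [0.5771, -0.2733, 0.056]
tool_rot: [-0.002, 0.617, 0.787, -0.0]
contact_force: [-0.3, 0.8, 0.5]
gripper_width: 0.598
grasp_force: 0.0
```

Emit:
send_rows(
  slide=[
    [0, 0, 0],
    [0, 0, 0],
    [0, 0, 0],
    [0, 0, 0],
    [0, 0, 0],
    [0, 0, 0],
    [0, 0, 0],
    [0, 0, 0],
  ],
  roll=[0, 0, 0, 0, 0, 0, 0, 0],
  claw=[0.6, 0.5, 0.4, 0.3, 0.2, 0.1, 0, 0],
  force=30,
)

```text
t: 17.22
eef_pos: [0.5773, -0.2769, 0.059]
tool_rot: [-0.0, 0.619, 0.786, -0.001]
contact_force: [-6.0, -0.0, 5.5]
gripper_width: 0.195
grasp_force: 29.4
```

Emit:
send_rows(
  slide=[
    [0, -0.3, -1.5],
    [0, -0.6, -4.1],
    [0, -1, -7.3],
    [0, -1.9, -11.4],
    [0, -3, -16.5],
    [0, -4.6, -21.5],
    [0, -6.6, -26.4],
    [0, -9, -31],
  ],
  roll=[0, 0, 0, 0, 0, 0, 0, 0],
  claw=[0, 0, 0, 0, 0, 0, 0, 0],
)

```text
t: 17.88
eef_pos: [0.5692, -0.2787, 0.0898]
tool_rot: [0.0, 0.618, 0.786, -0.0]
contact_force: [0.2, -4.8, -7.2]
gripper_width: 0.201
grasp_force: 29.4
```

Emit:
send_rows(
  slide=[
    [0, -2.3, -3.6],
    [0, -4.7, -6.9],
    [0, -8.1, -10.9],
    [0, -11.9, -14.6],
    [0, -15.9, -17.9],
    [0, -20.2, -20.9],
    [0, -23.8, -23],
    [0, -27.6, -24.8],
  ],
  roll=[0, 0, 0, 0, 0, 0, 0, 0],
  claw=[0, 0, 0, 0, 0, 0, 0, 0],
)

```text
t: 18.55
eef_pos: [0.5426, -0.2853, 0.1142]
tool_rot: [0.001, 0.618, 0.786, 0.0]
contact_force: [2.1, -6.4, -10.1]
gripper_width: 0.198
grasp_force: 29.4
```

Emit:
send_rows(
  slide=[
    [0, -3.9, -1.3],
    [0, -8.9, -2.6],
    [0, -14, -3.4],
    [0, -19.2, -4],
    [0, -24.4, -4.2],
    [0, -28.6, -4.1],
    [0, -32.8, -3.6],
    [0, -36.9, -2.9],
  ],
  roll=[0, 0, 0, 0, 0, 0, 0, 0],
  claw=[0, 0, 0, 0, 0, 0, 0, 0],
)

```text
t: 19.22
eef_pos: [0.5102, -0.2933, 0.1186]
tool_rot: [0.003, 0.618, 0.786, 0.002]
contact_force: [6.9, -4.7, -6.5]
gripper_width: 0.2
grasp_force: 29.8
```

Emit:
send_rows(
  slide=[
    [0, -4, 1],
    [0, -9, 2.7],
    [0, -13.8, 4.8],
    [0, -18.4, 7.3],
    [0, -22.8, 10.2],
    [0, -26.1, 12.7],
    [0, -29.2, 15.5],
    [0, -32.1, 18.6],
  ],
  roll=[0, 0, 0, 0, 0, 0, 0, 0],
  claw=[0, 0, 0, 0, 0, 0, 0, 0],
)

```text
t: 19.88
eef_pos: [0.4784, -0.3012, 0.1018]
tool_rot: [0.003, 0.618, 0.786, 0.001]
contact_force: [-2.8, -1.7, 12.2]
gripper_width: 0.199
grasp_force: 31.4
```

Emit:
send_rows(
  slide=[
    [0, -2.7, 3.2],
    [0, -5.7, 7.4],
    [0, -8.4, 11.9],
    [0, -10.6, 16.7],
    [0, -12.1, 20.6],
    [0, -13.4, 24.6],
    [0, -14.1, 27.6],
    [0, -14.5, 29.7],
  ],
  roll=[0, 0, 0, 0, 0, 0, 0, 0],
  claw=[0, 0, 0, 0, 0, 0, 0, 0],
)

```text
t: 20.55
eef_pos: [0.4619, -0.3051, 0.0704]
tool_rot: [0.001, 0.618, 0.786, -0.0]
contact_force: [-3.5, -4.5, 6.6]
gripper_width: 0.2
grasp_force: 31.0
```

Emit:
send_rows(
  slide=[
    [0, -0.2, 2.5],
    [0, -0.3, 5],
    [0, -0.3, 7.5],
    [0, -0.3, 10],
    [0, -0.3, 12],
    [0, -0.3, 13.5],
    [0, -0.3, 14],
    [0, -0.3, 14],
  ],
  roll=[0, 0, 0, 0, 0, 0, 0, 0],
  claw=[0, 0, 0, 0, 0, 0, 0, 0],
)

```text
t: 21.22
eef_pos: [0.4609, -0.3055, 0.0586]
tool_rot: [0.001, 0.619, 0.786, -0.001]
contact_force: [-12.8, -0.3, 28.2]
gripper_width: 0.199
grasp_force: 33.3
```

At the upright stop: z 0.0586 matches the regrasp height, with 28 N. Release, lift and head for red.

Emit:
send_rows(
  slide=[
    [0, 0, -3],
    [0, 0, -4],
    [0, 0, -4],
    [0, 0, -4],
    [0, 0, -4],
    [0, 0, -10],
    [0, 0, -30],
    [0, 0, -60],
  ],
  roll=[0, 0, 0, 0, 0, 0, 0, 0],
  claw=[0.1, 0.3, 0.5, 0.6, 0.6, 0.6, 0.6, 0.6],
)

```text
t: 21.88
eef_pos: [0.4595, -0.3029, 0.1132]
tool_rot: [-0.003, 0.618, 0.786, -0.0]
contact_force: [0.6, -0.2, 0.2]
gripper_width: 0.6
grasp_force: 0.0
```

Emit:
send_rows(
  slide=[
    [0, 0, -30],
    [0, 0, -65],
    [0, 0, -95],
    [0, 0, -110],
    [0, 0, -115],
    [0, 0, -115],
    [0, 0, -115],
    [0, 0, -115],
  ],
  roll=[0, 0, 0, 0, 0, 0, 0, 0],
  claw=[0.4, 0.2, 0, 0, 0, 0, 0, 0],
)

```text
t: 22.55
eef_pos: [0.4602, -0.3038, 0.228]
tool_rot: [-0.002, 0.618, 0.786, -0.0]
contact_force: [-0.7, 0.0, -0.7]
gripper_width: 0.002
grasp_force: 0.0
```

Run:
```python
from h import *
go((.4605,.0645,.21),.237)
im2=bot.read_camera('scene')[:,:,::-1]
cv2.imwrite('pics/g4.png',cv2.resize(im2[115:215,365:485],(480,400),interpolation=cv2.INTER_CUBIC))
```

```text
t 22.55 pos [ 0.4602 -0.3038  0.228 ] z [-0.0026  0.0017 -1.    ] yhead 0.2378 F [-0.7  0.  -0.7]
slide [357.9  87.1  18.6] roll 0.0
```

View pics/g4.png

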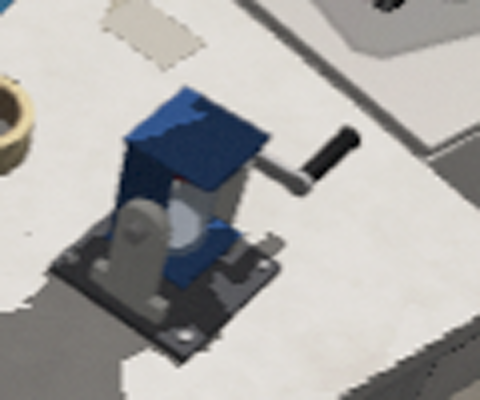

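The jar is upright and seated as at the start, with the handle back at (330,150) in the crop.

Emit:
send_rows(
  slide=[
    [10, 2, 0],
    [35, 9, 0],
    [70, 17, 0],
    [105, 26, 0],
    [140, 34, 0],
    [175, 43, 0],
    [210, 51, 0],
    [240, 58, 0],
  ],
  roll=[0, 0, 0, 0, 0, 0, 0, 0],
  claw=[0, 0, 0, 0, 0, 0, 0, 0],
)

```text
t: 23.27
eef_pos: [0.46, -0.0542, 0.2292]
tool_rot: [-0.001, 0.618, 0.787, -0.0]
contact_force: [0.1, 0.7, -0.0]
gripper_width: -0.0
grasp_force: 0.0
```

Emit:
send_rows(
  slide=[
    [30, 7, 0],
    [60, 15, 0],
    [85, 21, 5],
    [105, 26, 20],
    [115, 29, 40],
    [118, 29, 60],
    [118, 29, 80],
    [118, 29, 90],
  ],
  roll=[0, 0, 0, 0, 0, 0, 0, 0],
  claw=[0, 0, 0, 0, 0, 0, 0, 0],
)

```text
t: 23.93
eef_pos: [0.4592, 0.0647, 0.1371]
tool_rot: [-0.002, 0.618, 0.787, -0.001]
contact_force: [-0.0, -0.7, -0.6]
gripper_width: 0.004
grasp_force: 0.0
```

Run:
```python
from h import *
go((.4605,.0648,.04),.237)
```

```text
t 23.9333 pos [0.4592 0.0647 0.1371] z [-4.1e-03 -1.0e-04 -1.0e+00] yhead 0.2395 F [-0.  -0.7 -0.6]
slide [-0.3  1.7 97.1] roll 0.1
```

Emit:
send_rows(
  slide=[
    [0, 1, 15],
    [0, 1, 40],
    [0, 1, 65],
    [0, 1, 82],
    [0, 1, 92],
    [0, 1, 97],
    [0, 1, 101],
    [0, 1, 104],
  ],
  roll=[0, 0, 0, 0, 0, 0, 0, 0],
  claw=[0, 0, 0, 0, 0, 0, 0, 0],
)

```text
t: 24.6
eef_pos: [0.4629, 0.0645, 0.036]
tool_rot: [0.0, 0.618, 0.786, 0.0]
contact_force: [-0.7, -0.1, -0.6]
gripper_width: 0.002
grasp_force: 0.0
```

Emit:
send_rows(
  slide=[
    [0, 0, 1],
    [0, 0, 2.5],
    [0, 0, 4],
    [0, 0, 5.5],
    [0, 0, 7],
    [0, 0, 8],
    [0, 0, 8],
    [0, 0, 8],
  ],
  roll=[0, 0, 0, 0, 0, 0, 0, 0],
  claw=[0, 0, 0, 0, 0, 0, 0, 0],
)

```text
t: 25.27
eef_pos: [0.4631, 0.0644, 0.028]
tool_rot: [0.0, 0.618, 0.786, 0.0]
contact_force: [0.1, -1.0, 4.3]
gripper_width: -0.003
grasp_force: 2.3
```

Emit:
send_rows(
  slide=[
    [0, -1, 1],
    [0, -1, 2],
    [0, -1, 3],
    [0, -1, 4],
    [0, -1, 4.5],
    [0, -1, 4.5],
    [0, -1, 4.5],
    [0, -1, 4.5],
  ],
  roll=[0, 0, 0, 0, 0, 0, 0, 0],
  claw=[0, 0, 0, 0, 0, 0, 0, 0],
)

```text
t: 25.93
eef_pos: [0.4634, 0.0643, 0.0268]
tool_rot: [0.002, 0.618, 0.786, 0.0]
contact_force: [-10.5, -3.0, 49.5]
gripper_width: 0.002
grasp_force: 25.2
```

Red is at its hard stop. Lift clear and settle.

Emit:
send_rows(
  slide=[
    [0, 0, -5],
    [0, 0, -15],
    [0, 0, -40],
    [0, 0, -75],
    [0, 0, -115],
    [0, 0, -145],
    [0, 0, -160],
    [0, 0, -160],
  ],
  roll=[0, 0, 0, 0, 0, 0, 0, 0],
  claw=[0, 0, 0, 0, 0, 0, 0, 0],
)

```text
t: 26.6
eef_pos: [0.4631, 0.0645, 0.1865]
tool_rot: [0.002, 0.618, 0.786, 0.002]
contact_force: [-0.8, 0.3, -1.2]
gripper_width: 0.0
grasp_force: 0.0
```

Emit:
send_rows(
  slide=[
    [0, 0, 0],
    [0, 0, 0],
    [0, 0, 0],
    [0, 0, 0],
    [0, 0, 0],
    [0, 0, 0],
    [0, 0, 0],
    [0, 0, 0],
  ],
  roll=[0, 0, 0, 0, 0, 0, 0, 0],
  claw=[0, 0, 0, 0, 0, 0, 0, 0],
)

```text
t: 27.27
eef_pos: [0.4614, 0.0641, 0.183]
tool_rot: [-0.0, 0.618, 0.786, -0.0]
contact_force: [-0.5, 0.0, -0.4]
gripper_width: -0.001
grasp_force: 0.0
```

```bash
python3 -c "
from station import bot
print(bot.get_obs()['eef_pos']);print(bot.hand_in())"
```

```text
[0.46139124 0.06408437 0.18302474]
the job is handed in; nothing more can be done
None
```

I cranked the jar upside down, pressed green to its stop, cranked the jar back upright, pressed red to its stop, and handed the job in at about 27 s; hand-in returned no verdict.

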